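Fit the platter on the bench sharpener

TASK

Pick up the sharpening platter by its square boss, put it over the centre spindle of the green bench sharpener, and turn it there under light pressure until its four holes line up with the four drive pins and it slides down fully home, flat on the hub. Feel for the pins gently, never forcing the platter down, then let go, and leave the plane, the tape roll and the sanding block where they are.

Things in the scene. Friction and masses are not known exactly. Their poses are not given: they have to be found in the camera images.
- platter_boss (a point): Middle of the dark square boss (30 x 30 mm, 34 mm tall) on top of the loose sharpening platter, 0.35 kg, which lies flat, boss up. On the platter's axis, 29 mm above its underside, 17 mm below the boss's top, 17 mm above the disc. z is the axis (up); x and y are square to the boss's flats. Grip it across the flats.
- platter_under (a point): Centre of the platter's underside; axes as the boss's. Disc 120 mm across, 12 mm thick, bare aluminium; orange abrasive rim 14 mm thick outside radius 44 mm. Bore of 18.5 mm right through disc and boss. Four through holes of 12 mm at (+-26, +-26) mm in x, y: on the boss's diagonals, 36.8 mm from the axis, so it fits the same way every quarter turn.
- hub_face (a point): Centre of the upper face of the steel drive hub (96 mm across) on the fixed green bench sharpener, on the vertical spindle axis, 70 mm above the bench, z up. The housing is round, 160 mm across, with a black switch panel reaching 100 mm from the axis. platter_boss is 29 mm above this point when the platter is fully home, 43 mm when it rests on the pin tops.
- spindle_tip (a point): Top of the steel centre spindle, 32 mm above the hub face: 16 mm diameter, its last 8 mm tapering to 8 mm. It stands 18 mm higher than the pins, so the bore goes on first and centres the platter.
- pin_tops (a point): On the axis, level with the tops of the four brass drive pins: 8 mm diameter, 14 mm high, last 4 mm tapering to 4 mm, in a square, each 36.8 mm from the axis. The hub is stopped at an angle that differs each time, NOT given by the listed axes (the housing's): see it or find it by feel. Stiff gearbox: the hub stays put. About 2 mm play per pin: the platter drops within about 3 degrees of true.
- plane_mid (a point): Bystander: small hand plane, 150 x 42 x 51 mm, this point 25 mm above its sole at the middle. Leave it alone.
- roll_mid (a point): Bystander: roll of masking tape lying flat, 96 mm across, 24 mm high, this point at its centre. Leave it alone.
- sander_mid (a point): Bystander: cork sanding block, 63 x 113 x 34 mm, this point at its centre. Leave it alone.

How it is judged:
By the outcome, as a careful person would: the job done as asked, in the order asked, and still so for the second after the job is handed in, with the robot touching nothing.
It also fails if it takes over 67 s, if anything falls off the work surface, if the arm or the gripper's body presses on something with over 40 N, if the wrist force passes 120 N, or if a joint passes its speed limit or range.

ROBOT

A 6-joint arm with a two-finger parallel gripper is mounted at the origin on a cart in front of the work surface, level with it; the furniture and walls round the work are solid. World frame = base frame: x ahead of the robot, y to its left, z up, the work surface at z = 0. Lengths are in m, angles in rad, forces in N, time in s.
With the tool pointing down it reaches from about 0.3 to 0.775 m from the base axis. Payload 14.6 kg.
Tool frame: the origin (TCP) lies midway between the tips of the shut fingers; the grasp point (between the pads) lies 19 mm behind it (grasp_offset is the distance from the TCP to the grasp point, in m); z points along the fingers, y is the line along which they close (so a half turn about z gives the same grasp; the last joint's range is limited). The gripper opens to 94 mm and grips with 3 to 60 N. Pads are 16 mm wide; open, the fingers measure 119 mm over their backs; the gripper's body (75 mm by 177 mm) begins 78 mm behind the grasp point.
Start: joints at [-1.406, 0.3, 1.521, -0, 1.321, -0.067], TCP at [0.126, -0.535, 0.205] pointing down, gripper open.
Joint ranges: [-3.03, 3.03], [-0.79, 2.21], [0.23, 2.52], [-1.04, 4.18], [0, 3.07], [-2.55, 2.55]. Speed limits (rad/s): [2.22, 2.22, 2.57, 3.14, 3.14, 3.14].

INTERFACE

Orientations are given as [roll, pitch, yaw] about the fixed x, y, z axes, in that order (R = Rz(yaw) Ry(pitch) Rx(roll)).
In Python, from station import * gives the robot as it stands. The module is installed in compiled form; this text tells all that it offers.
- The arm moves only by the tool send_rows, never from a script. Its argument "rows" is a list of rows, each an object of numbers: "dx", "dy", "dz": the shift along the tool's x, y, z in mm; "roll": the turn about the tool's z in degrees; "jaw": the closure, from -1 (fully open) to 1 (shut). In form: [{"dx": .., "dy": .., "dz": .., "roll": .., "jaw": ..}, ...]. A call has 1 to 12 rows; each row shifts and turns the commanded pose from where the row before left it, along the tool's axes as they then stand; what a row does not reach is not made up. A row lasts 1/12 s, in which the tool goes at most 41.7 mm and 7.16 degrees, less where a joint would pass 70% of its speed; a pose out of reach is approached as far as the arm can. A call is refused whole if a number of a shift passes 41.7 or a number of a turn 7.16, either way. A call with a gripper value outside its range is refused whole. The fingers move at their own pace and stop on an object; "force" is the grip in N (left out, the last holds). Time passes only in rows, so rows that do not move let the fingers close. It gives the time, the measured TCP pose, the force, the opening and the grip force at its end, in the units of the state.
- get_obs(): the state, without advancing time (a new reading comes with each control period).
- camera(name): name is "scene" or "top"; returns a dict with "frame" (480x640x3 uint8, red, green, blue), "z_map" (480x640 float32, m along the optical axis (not along the pixel's ray), 0 where there is no reading), "camera_matrix" (3x3 intrinsics, pixels), "D" ([k1, k2, p1, p2, k3] as OpenCV has them; the pictures are not rectified), "rvec" (rotation vector, rad) and "tvec" (3), from world to camera coordinates, as OpenCV has them. Camera axes: x right, y down, z forward; pixel columns grow to the right and rows downward; lengths in m; the calibration is good to about 2 mm. A picture is of the moment at which its call begins.
- hand_in(): hands the job in; it is judged then, once.
The state is a dict: "time_s": time; "qpos": joint angles; "joint_vel": joint speeds; "tau": joint torques, N m; "ee_pos": TCP position; "eef_rot": TCP orientation; "force": force on the tool from outside, world axes, zero at the start; "moment": the same for the moment, N m; "grip_width": finger opening in m; "grip_force": force on a finger pad.
Only numpy, scipy, OpenCV 4.12 (cv2) and the standard library are available. Lean on these libraries where they do the work, as an engineer would, in place of code of your own. Each camera call takes 0.05 s, during which the arm holds its last target. There are 200 camera calls.

## Working session

There is one attempt and no reset: what is moved stays moved. The work goes in short steps, Python scripts to look and compute and a tool call to move; the robot and the scene stay as the last step left them, time stands still between calls to the robot, and variables do not carry over. Pictures are saved under pics/ and viewed, at most 10 in all, crops included, and the job is handed in when it is done.

Besides the shell and the picture viewer there is one more tool, called after "Call:" as a command line: name --argument value ..., lists and objects as JSON in quotes. send_rows: Moves the arm, as the interface text tells. Its arguments: {"type":"object","properties":{"rows":{"type":"array"},"force":{"type":"number"}},"required":["rows"]}

```bash
mkdir -p pics; cat > h.py <<'E'
from station import *
import numpy as np, cv2
def snap(n):
    c=camera(n); np.savez('%s.npz'%n,**{k:np.asarray(v) for k,v in c.items()}); return c
def load(n): return dict(np.load('%s.npz'%n))
def save(c,f): cv2.imwrite('pics/'+f,c['frame'][:,:,::-1])
def world(c,px,z=None):
    """pixel -> world, on plane z, or by depth"""
    px=np.array(px,float).reshape(-1,2)
    u=cv2.undistortPoints(px[:,None],c['camera_matrix'],c['D'])[:,0]
    R=cv2.Rodrigues(c['rvec'])[0]; t=np.ravel(c['tvec']); o=-R.T@t
    d=np.c_[u,np.ones(len(u))]@R
    if z is None: s=np.array([c['z_map'][int(round(y)),int(round(x))] for x,y in px])
    else: s=(z-o[2])/d[:,2]
    return o+d*s[:,None]
E
python3 - <<'E'
from h import *
o=get_obs(); print(o)
for n in('top','scene'):
    c=snap(n); save(c,n+'1.png'); print(n,-cv2.Rodrigues(c['rvec'])[0].T@np.ravel(c['tvec']))
E
```

```text
{'time_s': 0.0, 'qpos': array([-1.40560283e+00,  3.00461320e-01,  1.52161951e+00, -1.66670966e-05,
        1.32070893e+00, -6.66113759e-02]), 'joint_vel': array([ 0.00015782, -0.00057015,  0.00103979,  0.00013754,  0.00034086,
        0.00081066]), 'tau': array([-8.86130438e-04, -5.31805766e+01, -3.52739453e+01,  7.08010560e-02,
        2.43405683e-02, -9.42661518e-05]), 'ee_pos': array([ 0.12629431, -0.5350138 ,  0.20487544]), 'eef_rot': array([-3.14039713e+00, -6.35741122e-05,  2.31808966e-01]), 'force': array([-0.08710699, -0.06135424,  0.01289672]), 'moment': array([ 0.01632819, -0.00593149,  0.01417056]), 'grip_force': 0.0, 'grip_width': 0.09371232132879881}
top [ 0.42413056 -0.06356697  1.08221547]
scene [0.02848909 0.68142107 1.10140299]
```

View pics/top1.png

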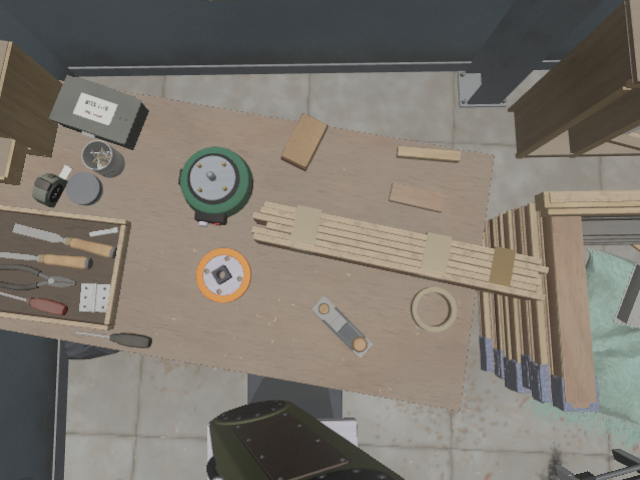

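View pics/scene1.png

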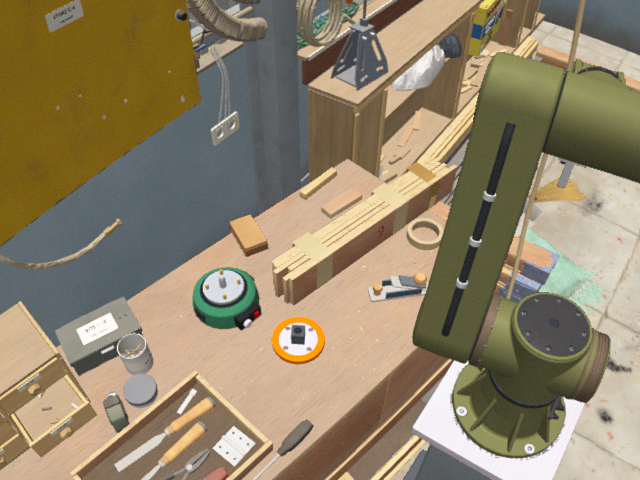

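```bash
python3 - <<'E'
from h import *
c=load('top'); f=c['frame'][:,:,::-1]
a=f[140:228,175:255]; b=f[230:318,183:263]
cv2.imwrite('pics/crop1.png',cv2.resize(np.hstack([a,b]),None,fx=5,fy=5,interpolation=cv2.INTER_CUBIC))
print(world(c,[(223,274),(215,178),(235,172),(223,250),(210,150),(270,225),(300,225),(300,250),(267,205)]).round(3))
E
```

```text
[[ 0.468  0.126  0.002]
 [ 0.667  0.131  0.072]
 [ 0.682  0.09   0.062]
 [ 0.519  0.124  0.016]
 [ 0.732  0.145  0.058]
 [ 0.562  0.014  0.091]
 [ 0.56  -0.047  0.099]
 [ 0.512 -0.046  0.068]
 [ 0.605  0.021  0.087]]
```

View pics/crop1.png

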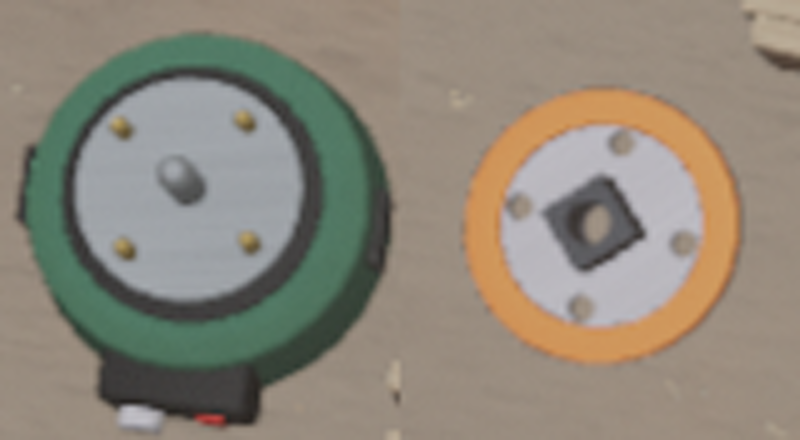

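```bash
python3 - <<'E'
from h import *
c=load('top')
P=lambda p,x0,y0,off=0:[((x-off+.5)/5-.5+x0,(y+.5)/5-.5+y0) for x,y in p]
pins=world(c,P([(120,126),(244,119),(249,242),(123,248)],175,140),.081)
holes=world(c,P([(621,142),(683,242),(581,307),(520,205)],183,230,400),.010)
boss=world(c,P([(545,211),(605,176),(645,235),(585,271)],183,230,400),.046)
def rep(n,w,off):
    d=w-w.mean(0); a=np.degrees(np.arctan2(d[:,1],d[:,0]))
    print(n,w.mean(0).round(4),np.linalg.norm(d[:,:2],axis=1).round(4),((a-off)%90).round(1))
rep('pins',pins,45);rep('holes',holes,45);rep('boss',boss,45)
# orange rim: outline to plane .014, circle fit
def circ(w):
    A=np.c_[2*w[:,:2],np.ones(len(w))]; s=np.linalg.lstsq(A,(w[:,:2]**2).sum(1),rcond=None)[0]
    return s[:2].round(4),np.sqrt(s[2]+s[0]**2+s[1]**2).round(4)
h=cv2.cvtColor(c['frame'],cv2.COLOR_RGB2HSV)
m=cv2.inRange(h,(8,140,150),(22,255,255)); m[:240]=0;m[310:]=0;m[:,:185]=0;m[:,262:]=0
k=max(cv2.findContours(m,0,1)[0],key=cv2.contourArea)[:,0]
print('rim',circ(world(c,k,.014)))
# spindle tip (crop 171,166)
print('spindle tip',world(c,P([(172,168)],175,140),.102))
# depth-based: hub face points
ys,xs=np.mgrid[140:228,175:255]; w=world(c,np.c_[xs.ravel(),ys.ravel()])
s=w[(w[:,2]>.066)&(w[:,2]<.074)]; print('hub',len(s),s.mean(0),np.median(s[:,2]))
ctr=np.array(circ(world(c,[(0,0)]+[(1,0),(0,1)],0.)[0:3])[0])
g=c['frame'][140:228,175:255].astype(int); mm=((g.max(2)-g.min(2)<25)&(g.min(2)>110)).astype(np.uint8)
k=max(cv2.findContours(mm,0,1)[0],key=cv2.contourArea); k=cv2.convexHull(k)[:,0]+[175,140]
print('hubcirc',circ(world(c,k,.07)))
# heights of bundle
ys,xs=np.mgrid[200:300:3,250:550:3]; w=world(c,np.c_[xs.ravel(),ys.ravel()]); t=w[(w[:,2]>.05)]
print('bundle',t.min(0),t.max(0),w[w[:,2]>.05][:, :2][t[:,1].argmax()])
E
```

```text
pins [0.6687 0.1368 0.081 ] [0.0368 0.037  0.0372 0.037 ] [2.  2.5 2.  2. ]
holes [0.4664 0.1247 0.01  ] [0.0367 0.0367 0.037  0.0366] [31.5 31.5 31.4 31. ]
boss [0.4653 0.121  0.046 ] [0.0218 0.0203 0.0218 0.0205] [30.3 33.2 30.7 33.3]
rim (array([0.4645, 0.1253]), np.float64(0.0561))
spindle tip [[0.67012861 0.13754115 0.102     ]]
hub 1425 [0.66895902 0.13728328 0.07006867] 0.0701382487170299
hubcirc (array([0.6691, 0.1372]), np.float64(0.0479))
bundle [ 0.40144187 -0.54875713  0.05223301] [0.6095177  0.05033592 1.08221547] [0.57906032 0.05033592]
```

Call:
send_rows --rows '[{"dx": 20.1,"dy": -23.5,"jaw": -0.28},{"dx": 20.1,"dy": -23.5},{"dx": 20.1,"dy": -23.5},{"dx": 20.1,"dy": -23.5},{"dx": 20.1,"dy": -23.5},{"dx": 20.1,"dy": -23.5},{"dx": 20.1,"dy": -23.5},{"dx": 20.1,"dy": -23.5},{"dx": 20.1,"dy": -23.5},{"dx": 20.1,"dy": -23.5},{"dx": 20.1,"dy": -23.5},{"dx": 20.1,"dy": -23.5}]'

```text
invalid input at $.rows[0]: expected keys dx, dy, dz, roll, jaw
```

Call:
send_rows --rows '[{"dx": 20.1,"dy": -23.5},{"dx": 20.1,"dy": -23.5},{"dx": 20.1,"dy": -23.5},{"dx": 20.1,"dy": -23.5},{"dx": 20.1,"dy": -23.5},{"dx": 20.1,"dy": -23.5},{"dx": 20.1,"dy": -23.5},{"dx": 20.1,"dy": -23.5},{"dx": 20.1,"dy": -23.5},{"dx": 20.1,"dy": -23.5},{"dx": 20.1,"dy": -23.5},{"dx": 20.1,"dy": -23.5}]'

```text
invalid input at $.rows[0]: expected keys dx, dy, dz, roll, jaw
```

Call:
send_rows --rows '[{"roll": -7.1},{"roll": -7.1},{"roll": -7.1},{"roll": -7.1},{"roll": -7.1},{"roll": -7.1},{"roll": -7.1},{"roll": -7.1},{"roll": -7.1},{"roll": -7.1},{"roll": -7.1},{"roll": -7.1}]'

```text
invalid input at $.rows[0]: expected keys dx, dy, dz, roll, jaw
```

Call:
send_rows --rows '[{"roll": -7.1},{"roll": -7.1},{"roll": -7.1},{"roll": -1.6},{},{}]'

```text
invalid input at $.rows[0]: expected keys dx, dy, dz, roll, jaw
```

All keys are needed in every row.

Call:
send_rows --rows '[{"dx": 20.1,"dy": -23.5,"dz": 0,"roll": 0,"jaw": -0.28},{"dx": 20.1,"dy": -23.5,"dz": 0,"roll": 0,"jaw": -0.28},{"dx": 20.1,"dy": -23.5,"dz": 0,"roll": 0,"jaw": -0.28},{"dx": 20.1,"dy": -23.5,"dz": 0,"roll": 0,"jaw": -0.28},{"dx": 20.1,"dy": -23.5,"dz": 0,"roll": 0,"jaw": -0.28},{"dx": 20.1,"dy": -23.5,"dz": 0,"roll": 0,"jaw": -0.28},{"dx": 20.1,"dy": -23.5,"dz": 0,"roll": 0,"jaw": -0.28},{"dx": 20.1,"dy": -23.5,"dz": 0,"roll": 0,"jaw": -0.28},{"dx": 20.1,"dy": -23.5,"dz": 0,"roll": 0,"jaw": -0.28},{"dx": 20.1,"dy": -23.5,"dz": 0,"roll": 0,"jaw": -0.28},{"dx": 20.1,"dy": -23.5,"dz": 0,"roll": 0,"jaw": -0.28},{"dx": 20.1,"dy": -23.5,"dz": 0,"roll": 0,"jaw": -0.28}]'

```text
time_s: 1.1
ee_pos: [0.2965, -0.204, 0.2054]
eef_rot: [3.142, -0.0, 0.232]
force: [-1.0, -0.8, 0.2]
grip_width: 0.0603
grip_force: 0.0
```

Call:
send_rows --rows '[{"dx": 20.1,"dy": -23.5,"dz": 0,"roll": 0,"jaw": -0.28},{"dx": 20.1,"dy": -23.5,"dz": 0,"roll": 0,"jaw": -0.28},{"dx": 20.1,"dy": -23.5,"dz": 0,"roll": 0,"jaw": -0.28},{"dx": 20.1,"dy": -23.5,"dz": 0,"roll": 0,"jaw": -0.28},{"dx": 20.1,"dy": -23.5,"dz": 0,"roll": 0,"jaw": -0.28},{"dx": 20.1,"dy": -23.5,"dz": 0,"roll": 0,"jaw": -0.28},{"dx": 20.1,"dy": -23.5,"dz": 0,"roll": 0,"jaw": -0.28},{"dx": 20.1,"dy": -23.5,"dz": 0,"roll": 0,"jaw": -0.28},{"dx": 20.1,"dy": -23.5,"dz": 0,"roll": 0,"jaw": -0.28},{"dx": 20.1,"dy": -23.5,"dz": 0,"roll": 0,"jaw": -0.28},{"dx": 20.1,"dy": -23.5,"dz": 0,"roll": 0,"jaw": -0.28},{"dx": 20.1,"dy": -23.5,"dz": 0,"roll": 0,"jaw": -0.28}]'

```text
time_s: 2.1
ee_pos: [0.4666, 0.126, 0.2052]
eef_rot: [3.142, 0.0, 0.232]
force: [0.3, -0.1, 0.1]
grip_width: 0.0601
grip_force: 0.0
```

Call:
send_rows --rows '[{"dx": 0,"dy": 0,"dz": 0,"roll": -7.1,"jaw": -0.28},{"dx": 0,"dy": 0,"dz": 0,"roll": -7.1,"jaw": -0.28},{"dx": 0,"dy": 0,"dz": 0,"roll": -7.1,"jaw": -0.28},{"dx": 0,"dy": 0,"dz": 0,"roll": -7.1,"jaw": -0.28},{"dx": 0,"dy": 0,"dz": 0,"roll": -7.1,"jaw": -0.28},{"dx": 0,"dy": 0,"dz": 0,"roll": -7.1,"jaw": -0.28},{"dx": 0,"dy": 0,"dz": 0,"roll": -7.1,"jaw": -0.28},{"dx": 0,"dy": 0,"dz": 0,"roll": -7.1,"jaw": -0.28},{"dx": 0,"dy": 0,"dz": 0,"roll": -7.1,"jaw": -0.28},{"dx": 0,"dy": 0,"dz": 0,"roll": -7.1,"jaw": -0.28},{"dx": 0,"dy": 0,"dz": 0,"roll": -7.1,"jaw": -0.28},{"dx": 0,"dy": 0,"dz": 0,"roll": -7.1,"jaw": -0.28}]'

```text
time_s: 3.1
ee_pos: [0.4661, 0.1244, 0.2052]
eef_rot: [-3.141, -0.0, 1.725]
force: [-0.3, 0.1, 0.4]
grip_width: 0.06
grip_force: 0.0
```

Call:
send_rows --rows '[{"dx": 0,"dy": 0,"dz": 0,"roll": -7.1,"jaw": -0.28},{"dx": 0,"dy": 0,"dz": 0,"roll": -7.1,"jaw": -0.28},{"dx": 0,"dy": 0,"dz": 0,"roll": -7.1,"jaw": -0.28},{"dx": 0,"dy": 0,"dz": 0,"roll": -1.6,"jaw": -0.28},{"dx": 0,"dy": 0,"dz": 0,"roll": 0,"jaw": -0.28},{"dx": 0,"dy": 0,"dz": 0,"roll": 0,"jaw": -0.28},{"dx": 0,"dy": 0,"dz": 0,"roll": 0,"jaw": -0.28}]'

```text
time_s: 3.68
ee_pos: [0.4662, 0.1244, 0.2054]
eef_rot: [-3.141, -0.0, 2.117]
force: [0.7, 0.4, 0.2]
grip_width: 0.0602
grip_force: 0.0
```

Call:
send_rows --rows '[{"dx": 0,"dy": 0,"dz": 30,"roll": 0,"jaw": -0.28},{"dx": 0,"dy": 0,"dz": 35,"roll": 0,"jaw": -0.28},{"dx": 0,"dy": 0,"dz": 35,"roll": 0,"jaw": -0.28},{"dx": 0,"dy": 0,"dz": 30,"roll": 0,"jaw": -0.28},{"dx": 0,"dy": 0,"dz": 20,"roll": 0,"jaw": -0.28},{"dx": 0,"dy": 0,"dz": 16,"roll": 0,"jaw": -0.28},{"dx": 0,"dy": 0,"dz": 10,"roll": 0,"jaw": -0.28},{"dx": 0,"dy": 0,"dz": 7,"roll": 0,"jaw": -0.28},{"dx": 0,"dy": 0,"dz": 4,"roll": 0,"jaw": -0.28},{"dx": 0,"dy": 0,"dz": 1,"roll": 0,"jaw": -0.28},{"dx": 0,"dy": 0,"dz": 0,"roll": 0,"jaw": -0.28}]'

```text
time_s: 4.6
ee_pos: [0.4666, 0.1246, 0.0179]
eef_rot: [3.141, 0.0, 2.118]
force: [-0.5, 0.1, 1.1]
grip_width: 0.0605
grip_force: 0.0
```

Call:
send_rows --rows '[{"dx": 0,"dy": 0,"dz": 0,"roll": 0,"jaw": 1},{"dx": 0,"dy": 0,"dz": 0,"roll": 0,"jaw": 1},{"dx": 0,"dy": 0,"dz": 0,"roll": 0,"jaw": 1},{"dx": 0,"dy": 0,"dz": 0,"roll": 0,"jaw": 1},{"dx": 0,"dy": 0,"dz": 0,"roll": 0,"jaw": 1},{"dx": 0,"dy": 0,"dz": 0,"roll": 0,"jaw": 1},{"dx": 0,"dy": 0,"dz": 0,"roll": 0,"jaw": 1},{"dx": 0,"dy": 0,"dz": 0,"roll": 0,"jaw": 1}]' --force 35

```text
time_s: 5.27
ee_pos: [0.4662, 0.1244, 0.0176]
eef_rot: [-3.141, -0.0, 2.118]
force: [-3.1, -1.6, 5.9]
grip_width: 0.03
grip_force: 35.0
```

Call:
send_rows --rows '[{"dx": 0,"dy": 0,"dz": -3,"roll": 0,"jaw": 1},{"dx": 0,"dy": 0,"dz": -10,"roll": 0,"jaw": 1},{"dx": 0,"dy": 0,"dz": -18,"roll": 0,"jaw": 1},{"dx": 0,"dy": 0,"dz": -25,"roll": 0,"jaw": 1},{"dx": 0,"dy": 0,"dz": -25,"roll": 0,"jaw": 1},{"dx": 0,"dy": 0,"dz": -25,"roll": 0,"jaw": 1},{"dx": 0,"dy": 0,"dz": -20,"roll": 0,"jaw": 1},{"dx": 0,"dy": 0,"dz": -10,"roll": 0,"jaw": 1},{"dx": 0,"dy": 0,"dz": -4,"roll": 0,"jaw": 1},{"dx": 0,"dy": 0,"dz": 0,"roll": 6,"jaw": 1},{"dx": 0,"dy": 0,"dz": 0,"roll": 6,"jaw": 1},{"dx": 0,"dy": 0,"dz": 0,"roll": 6,"jaw": 1}]'

```text
time_s: 6.27
ee_pos: [0.4657, 0.1244, 0.1564]
eef_rot: [-3.14, -0.0, 1.799]
force: [-0.3, 0.1, -3.9]
grip_width: 0.03
grip_force: 35.0
```

Call:
send_rows --rows '[{"dx": 0,"dy": 0,"dz": 0,"roll": 3,"jaw": 1},{"dx": -1.2,"dy": 10,"dz": 0,"roll": 0,"jaw": 1},{"dx": -2.4,"dy": 20,"dz": 0,"roll": 0,"jaw": 1},{"dx": -3,"dy": 25,"dz": 0,"roll": 0,"jaw": 1},{"dx": -3.6,"dy": 30,"dz": 0,"roll": 0,"jaw": 1},{"dx": -3.6,"dy": 30,"dz": 0,"roll": 0,"jaw": 1},{"dx": -3.6,"dy": 30,"dz": 0,"roll": 0,"jaw": 1},{"dx": -3,"dy": 25,"dz": 0,"roll": 0,"jaw": 1},{"dx": -2.4,"dy": 20,"dz": 0,"roll": 0,"jaw": 1},{"dx": -1.4,"dy": 11.7,"dz": 0,"roll": 0,"jaw": 1},{"dx": 0,"dy": 0,"dz": 0,"roll": 0,"jaw": 1},{"dx": 0,"dy": 0,"dz": 0,"roll": 0,"jaw": 1}]'

```text
time_s: 7.27
ee_pos: [0.6685, 0.1369, 0.1554]
eef_rot: [-3.139, -0.0, 1.752]
force: [-0.4, -0.4, -4.7]
grip_width: 0.0296
grip_force: 35.0
```

```bash
cat > rim.py <<'E'
from h import *
def circ(w):
    A=np.c_[2*w[:,:2],np.ones(len(w))]; s=np.linalg.lstsq(A,(w[:,:2]**2).sum(1),rcond=None)[0]
    return s[:2].round(4),np.sqrt(s[2]+s[0]**2+s[1]**2).round(4)
def rim(c):
    h=cv2.cvtColor(c['frame'],cv2.COLOR_RGB2HSV)
    m=cv2.inRange(h,(8,140,120),(22,255,255)); m=cv2.morphologyEx(m,cv2.MORPH_OPEN,np.ones((2,2)))
    n,l,s,ce=cv2.connectedComponentsWithStats(m); print([(x.tolist()) for x in s[1:] if x[4]>60]); return m
E
python3 - <<'E'
from rim import *
o=get_obs(); print(o['ee_pos'],o['eef_rot'],o['force'],o['moment'])
t=snap('top'); s=snap('scene')
a=cv2.resize(t['frame'][110:260,150:283],(400,450),interpolation=2)
b=cv2.resize(s['frame'][220:370,160:293],(400,450),interpolation=2)
cv2.imwrite('pics/over.png',np.hstack([a,b])[:,:,::-1]); rim(t); rim(s)
E
```

```text
[0.66852627 0.13687037 0.15535024] [-3.13862167e+00 -1.71640441e-04  1.75185196e+00] [-0.36197965 -0.40894155 -4.65843451] [ 0.01301372 -0.04991995  0.02350475]
[[210, 141, 27, 54, 450]]
[[0, 0, 201, 247, 27121], [193, 250, 54, 39, 733]]
```

View pics/over.png

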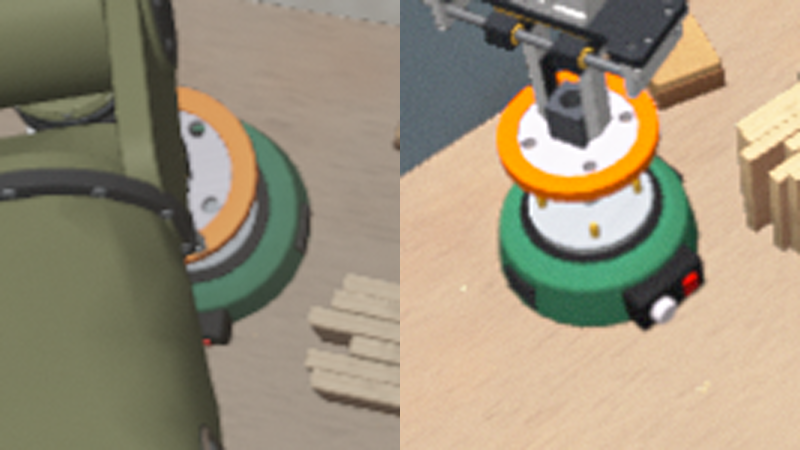

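```bash
python3 - <<'E'
from rim import *
t=load('top'); s=load('scene')
z=.1554-.0176
p=[((x-400+.5)/400*133-.5+160,(y+.5)/3-.5+220) for x,y in [(529,143),(590,166),(626,117)]]
w=world(s,p,z+.011); print('holes mid',(w[0]+w[2])/2, np.linalg.norm(w[0]-w[2]), 'ang',np.degrees(np.arctan2(*(w[2]-w[0])[1::-1]))%90-45, world(s,p)[:,2])
from scipy.optimize import least_squares
def fit(c,box):
    h=cv2.cvtColor(c['frame'],cv2.COLOR_RGB2HSV); m=cv2.inRange(h,(8,140,120),(22,255,255))
    x0,y0,x1,y1=box; q=np.zeros_like(m); q[y0:y1,x0:x1]=m[y0:y1,x0:x1]
    k=np.vstack(cv2.findContours(q,0,1)[0])[:,0]; W=world(c,k,z+.014)[:,:2]
    d=np.linalg.norm(W-[.669,.137],axis=1); W=W[d>.054]
    r=least_squares(lambda v:np.linalg.norm(W-v[:2],axis=1)-.0595,[.669,.137],loss='soft_l1',f_scale=.001)
    print('rim',r.x.round(4),len(W),np.abs(r.fun).mean())
fit(t,(210,135,240,200)); fit(s,(190,248,250,292))
# spindle axis estimate from scene before? hub via old depth map was (.669,.137)
E
```

```text
holes mid [0.66749751 0.13745332 0.1488    ] 0.07364634845468068 ang 10.226973850275485 [0.14369301 0.14603154 0.14040783]
rim [0.6677 0.138 ] 83 0.0008604779120774995
rim [0.6622 0.1429] 116 0.001964726024381354
```

Call:
send_rows --rows '[{"dx": -0.6,"dy": 0.6,"dz": 4,"roll": 0,"jaw": 1},{"dx": 0,"dy": 0,"dz": 10,"roll": 0,"jaw": 1},{"dx": 0,"dy": 0,"dz": 10,"roll": 0,"jaw": 1},{"dx": 0,"dy": 0,"dz": 6,"roll": 0,"jaw": 1},{"dx": 0,"dy": 0,"dz": 4,"roll": 0,"jaw": 1},{"dx": 0,"dy": 0,"dz": 3,"roll": 0,"jaw": 1},{"dx": 0,"dy": 0,"dz": 2,"roll": 0,"jaw": 1},{"dx": 0,"dy": 0,"dz": 0,"roll": 0,"jaw": 1}]'

```text
time_s: 8.03
ee_pos: [0.6697, 0.1365, 0.1181]
eef_rot: [-3.141, -0.0, 1.752]
force: [0.3, -1.1, -3.7]
grip_width: 0.0299
grip_force: 35.0
```

Call:
send_rows --rows '[{"dx": 0,"dy": 0,"dz": 1.5,"roll": 0,"jaw": 1},{"dx": 0,"dy": 0,"dz": 1.5,"roll": 0,"jaw": 1},{"dx": 0,"dy": 0,"dz": 1,"roll": 0,"jaw": 1},{"dx": 0,"dy": 0,"dz": 1,"roll": 0,"jaw": 1},{"dx": 0,"dy": 0,"dz": 0,"roll": 0,"jaw": 1}]'

```text
time_s: 8.45
ee_pos: [0.6697, 0.1365, 0.1133]
eef_rot: [-3.141, -0.0, 1.752]
force: [0.3, 0.2, -4.1]
grip_width: 0.03
grip_force: 35.0
```

Call:
send_rows --rows '[{"dx": 0,"dy": 0,"dz": 1.5,"roll": 0,"jaw": 1},{"dx": 0,"dy": 0,"dz": 1.5,"roll": 0,"jaw": 1},{"dx": 0,"dy": 0,"dz": 1.5,"roll": 0,"jaw": 1},{"dx": 0,"dy": 0,"dz": 1.5,"roll": 0,"jaw": 1},{"dx": 0,"dy": 0,"dz": 1,"roll": 0,"jaw": 1},{"dx": 0,"dy": 0,"dz": 1,"roll": 0,"jaw": 1},{"dx": 0,"dy": 0,"dz": 0,"roll": 0,"jaw": 1}]'

```text
time_s: 9.03
ee_pos: [0.6696, 0.1365, 0.1051]
eef_rot: [-3.141, -0.0, 1.752]
force: [0.5, 0.1, -4.3]
grip_width: 0.0298
grip_force: 35.0
```

```bash
python3 -c "
from station import *
o=get_obs();print(o['ee_pos'],o['force'],o['moment'])"
```

```text
[0.66961569 0.13650466 0.10514905] [ 0.48355123  0.08221501 -4.27337531] [-0.05427727 -0.13501521 -0.03441261]
```

Bore is on the spindle with no side load. Now feel for the pin tops (expected TCP z ≈ 0.1016).

Call:
send_rows --rows '[{"dx": 0,"dy": 0,"dz": 1,"roll": 0,"jaw": 1},{"dx": 0,"dy": 0,"dz": 1,"roll": 0,"jaw": 1},{"dx": 0,"dy": 0,"dz": 0.5,"roll": 0,"jaw": 1},{"dx": 0,"dy": 0,"dz": 0,"roll": 0,"jaw": 1}]'

```text
time_s: 9.37
ee_pos: [0.6697, 0.1365, 0.1028]
eef_rot: [-3.141, 0.0, 1.752]
force: [0.0, 0.7, -4.6]
grip_width: 0.0298
grip_force: 35.0
```

Call:
send_rows --rows '[{"dx": 0,"dy": 0,"dz": 0.5,"roll": 0,"jaw": 1},{"dx": 0,"dy": 0,"dz": 0.5,"roll": 0,"jaw": 1},{"dx": 0,"dy": 0,"dz": 0,"roll": 0,"jaw": 1}]'

```text
time_s: 9.62
ee_pos: [0.6697, 0.1365, 0.1019]
eef_rot: [-3.141, 0.0, 1.752]
force: [-0.0, -0.1, -3.3]
grip_width: 0.0295
grip_force: 35.0
```

Call:
send_rows --rows '[{"dx": 0,"dy": 0,"dz": 0.4,"roll": 0,"jaw": 1},{"dx": 0,"dy": 0,"dz": 0,"roll": 0,"jaw": 1},{"dx": 0,"dy": 0,"dz": 0,"roll": 0,"jaw": 1}]'

```text
time_s: 9.87
ee_pos: [0.6698, 0.1365, 0.1016]
eef_rot: [3.141, 0.0, 1.752]
force: [-0.1, -0.5, -2.6]
grip_width: 0.0294
grip_force: 35.0
```

Call:
send_rows --rows '[{"dx": 0,"dy": 0,"dz": 0.3,"roll": 0,"jaw": 1},{"dx": 0,"dy": 0,"dz": 0,"roll": 0,"jaw": 1},{"dx": 0,"dy": 0,"dz": 0,"roll": 0,"jaw": 1}]'

```text
time_s: 10.12
ee_pos: [0.6698, 0.1365, 0.1015]
eef_rot: [3.141, 0.0, 1.752]
force: [-0.5, -0.5, -0.1]
grip_width: 0.0297
grip_force: 35.0
```

Call:
send_rows --rows '[{"dx": 0,"dy": 0,"dz": 0.3,"roll": 0,"jaw": 1},{"dx": 0,"dy": 0,"dz": 0,"roll": 1,"jaw": 1},{"dx": 0,"dy": 0,"dz": 0,"roll": 1,"jaw": 1},{"dx": 0,"dy": 0,"dz": 0,"roll": 1,"jaw": 1},{"dx": 0,"dy": 0,"dz": 0,"roll": 1,"jaw": 1},{"dx": 0,"dy": 0,"dz": 0,"roll": 0,"jaw": 1}]'

```text
time_s: 10.62
ee_pos: [0.6695, 0.1365, 0.1004]
eef_rot: [-3.141, -0.0, 1.68]
force: [-0.5, -0.3, -3.4]
grip_width: 0.0298
grip_force: 35.0
```

Call:
send_rows --rows '[{"dx": 0,"dy": 0,"dz": 0,"roll": 1,"jaw": 1},{"dx": 0,"dy": 0,"dz": 0,"roll": 1,"jaw": 1},{"dx": 0,"dy": 0,"dz": 0,"roll": 0,"jaw": 1}]'

```text
time_s: 10.87
ee_pos: [0.6697, 0.1365, 0.1007]
eef_rot: [-3.141, -0.0, 1.646]
force: [0.5, -1.3, -3.6]
grip_width: 0.0299
grip_force: 35.0
```

Call:
send_rows --rows '[{"dx": 0,"dy": 0,"dz": 0,"roll": 1,"jaw": 1},{"dx": 0,"dy": 0,"dz": 0,"roll": 1,"jaw": 1},{"dx": 0,"dy": 0,"dz": 0,"roll": 0,"jaw": 1}]'

```text
time_s: 11.12
ee_pos: [0.6697, 0.1365, 0.101]
eef_rot: [3.142, -0.0, 1.611]
force: [-0.7, -0.7, -4.5]
grip_width: 0.0299
grip_force: 35.0
```

Call:
send_rows --rows '[{"dx": 0,"dy": 0,"dz": 0.7,"roll": 0,"jaw": 1},{"dx": 0,"dy": 0,"dz": 0.7,"roll": 0,"jaw": 1},{"dx": 0,"dy": 0,"dz": 0.7,"roll": 0,"jaw": 1},{"dx": 0,"dy": 0,"dz": 0,"roll": 0,"jaw": 1}]'

```text
time_s: 11.45
ee_pos: [0.6696, 0.1365, 0.0986]
eef_rot: [-3.141, 0.0, 1.612]
force: [-0.0, 0.2, -2.6]
grip_width: 0.0298
grip_force: 35.0
```

Call:
send_rows --rows '[{"dx": 0,"dy": 0,"dz": 0.7,"roll": 0,"jaw": 1},{"dx": 0,"dy": 0,"dz": 0.7,"roll": 0,"jaw": 1},{"dx": 0,"dy": 0,"dz": 0.7,"roll": 0,"jaw": 1},{"dx": 0,"dy": 0,"dz": 0,"roll": 0,"jaw": 1}]'

```text
time_s: 11.78
ee_pos: [0.6697, 0.1365, 0.0966]
eef_rot: [-3.141, 0.0, 1.612]
force: [-0.1, -0.3, -3.8]
grip_width: 0.0298
grip_force: 35.0
```

Sliding freely past the pin tips; continue to home (TCP z ≈ 0.0876).

Call:
send_rows --rows '[{"dx": 0,"dy": 0,"dz": 1,"roll": 0,"jaw": 1},{"dx": 0,"dy": 0,"dz": 1,"roll": 0,"jaw": 1},{"dx": 0,"dy": 0,"dz": 1,"roll": 0,"jaw": 1},{"dx": 0,"dy": 0,"dz": 1,"roll": 0,"jaw": 1},{"dx": 0,"dy": 0,"dz": 0,"roll": 0,"jaw": 1}]'

```text
time_s: 12.2
ee_pos: [0.6696, 0.1365, 0.0924]
eef_rot: [-3.141, 0.0, 1.612]
force: [-0.6, 0.7, -4.2]
grip_width: 0.0299
grip_force: 35.0
```

Call:
send_rows --rows '[{"dx": 0,"dy": 0,"dz": 1,"roll": 0,"jaw": 1},{"dx": 0,"dy": 0,"dz": 1,"roll": 0,"jaw": 1},{"dx": 0,"dy": 0,"dz": 1,"roll": 0,"jaw": 1},{"dx": 0,"dy": 0,"dz": 0.5,"roll": 0,"jaw": 1},{"dx": 0,"dy": 0,"dz": 0,"roll": 0,"jaw": 1}]'

```text
time_s: 12.62
ee_pos: [0.6697, 0.1365, 0.0891]
eef_rot: [-3.141, 0.0, 1.612]
force: [0.0, -0.7, -3.9]
grip_width: 0.0301
grip_force: 35.0
```

Call:
send_rows --rows '[{"dx": 0,"dy": 0,"dz": 0.5,"roll": 0,"jaw": 1},{"dx": 0,"dy": 0,"dz": 0.4,"roll": 0,"jaw": 1},{"dx": 0,"dy": 0,"dz": 0.4,"roll": 0,"jaw": 1},{"dx": 0,"dy": 0,"dz": 0,"roll": 0,"jaw": 1},{"dx": 0,"dy": 0,"dz": 0,"roll": 0,"jaw": 1}]'

```text
time_s: 13.03
ee_pos: [0.6697, 0.1365, 0.088]
eef_rot: [3.142, 0.0, 1.612]
force: [-0.1, 0.2, -5.0]
grip_width: 0.0299
grip_force: 35.0
```

Call:
send_rows --rows '[{"dx": 0,"dy": 0,"dz": 0.3,"roll": 0,"jaw": 1},{"dx": 0,"dy": 0,"dz": 0.3,"roll": 0,"jaw": 1},{"dx": 0,"dy": 0,"dz": 0,"roll": 0,"jaw": 1},{"dx": 0,"dy": 0,"dz": 0,"roll": 0,"jaw": 1}]'

```text
time_s: 13.37
ee_pos: [0.6698, 0.1365, 0.0877]
eef_rot: [3.141, -0.0, 1.612]
force: [-1.2, -0.9, 0.8]
grip_width: 0.0296
grip_force: 35.0
```

Call:
send_rows --rows '[{"dx": 0,"dy": 0,"dz": 0.3,"roll": 0,"jaw": 1},{"dx": 0,"dy": 0,"dz": 0,"roll": 0,"jaw": 1},{"dx": 0,"dy": 0,"dz": 0,"roll": 0,"jaw": 1}]'

```text
time_s: 13.62
ee_pos: [0.6698, 0.1365, 0.0877]
eef_rot: [3.141, -0.0, 1.612]
force: [-3.8, -0.9, 5.2]
grip_width: 0.0296
grip_force: 35.0
```

Call:
send_rows --rows '[{"dx": 0,"dy": 0,"dz": 0,"roll": 0,"jaw": -0.28},{"dx": 0,"dy": 0,"dz": 0,"roll": 0,"jaw": -0.28},{"dx": 0,"dy": 0,"dz": 0,"roll": 0,"jaw": -0.28},{"dx": 0,"dy": 0,"dz": 0,"roll": 0,"jaw": -0.28},{"dx": 0,"dy": 0,"dz": 0,"roll": 0,"jaw": -0.28},{"dx": 0,"dy": 0,"dz": 0,"roll": 0,"jaw": -0.28}]'

```text
time_s: 14.12
ee_pos: [0.6698, 0.1365, 0.087]
eef_rot: [3.142, 0.0, 1.612]
force: [0.3, -0.2, -0.7]
grip_width: 0.0599
grip_force: 0.0
```

Call:
send_rows --rows '[{"dx": 0,"dy": 0,"dz": -3,"roll": 0,"jaw": -0.28},{"dx": 0,"dy": 0,"dz": -8,"roll": 0,"jaw": -0.28},{"dx": 0,"dy": 0,"dz": -15,"roll": 0,"jaw": -0.28},{"dx": 0,"dy": 0,"dz": -25,"roll": 0,"jaw": -0.28},{"dx": 0,"dy": 0,"dz": -25,"roll": 0,"jaw": -0.28},{"dx": 0,"dy": 0,"dz": -25,"roll": 0,"jaw": -0.28},{"dx": 0,"dy": -25,"dz": 0,"roll": 0,"jaw": -0.28},{"dx": 0,"dy": -35,"dz": 0,"roll": 0,"jaw": -0.28},{"dx": 0,"dy": -40,"dz": 0,"roll": 0,"jaw": -0.28},{"dx": 0,"dy": -40,"dz": 0,"roll": 0,"jaw": -0.28},{"dx": 0,"dy": -40,"dz": 0,"roll": 0,"jaw": -0.28},{"dx": 0,"dy": -30,"dz": 0,"roll": 0,"jaw": -0.28}]'

```text
time_s: 15.12
ee_pos: [0.4573, 0.1276, 0.1887]
eef_rot: [3.141, -0.0, 1.613]
force: [0.9, 0.3, 0.0]
grip_width: 0.0601
grip_force: 0.0
```

Call:
send_rows --rows '[{"dx": -30,"dy": 0,"dz": 0,"roll": 0,"jaw": -0.28},{"dx": -40,"dy": 0,"dz": 0,"roll": 0,"jaw": -0.28},{"dx": -40,"dy": 0,"dz": 0,"roll": 0,"jaw": -0.28},{"dx": -40,"dy": 0,"dz": 0,"roll": 0,"jaw": -0.28},{"dx": -40,"dy": 0,"dz": 0,"roll": 0,"jaw": -0.28},{"dx": -30,"dy": 0,"dz": 0,"roll": 0,"jaw": -0.28},{"dx": 0,"dy": 0,"dz": 0,"roll": 0,"jaw": -0.28},{"dx": 0,"dy": 0,"dz": 0,"roll": 0,"jaw": -0.28}]'

```text
time_s: 15.78
ee_pos: [0.469, -0.0932, 0.1886]
eef_rot: [3.141, 0.0, 1.61]
force: [0.7, -0.0, -0.4]
grip_width: 0.0602
grip_force: 0.0
```

```bash
python3 - <<'E'
from rim import *
t=snap('top'); s=snap('scene')
a=cv2.resize(t['frame'][110:260,150:283],(400,450),interpolation=2)
b=cv2.resize(s['frame'][220:370,160:293],(400,450),interpolation=2)
cv2.imwrite('pics/end.png',np.hstack([a,b])[:,:,::-1])
for c in (t,s):
  ys,xs=np.mgrid[130:340,170:280]; w=world(c,np.c_[xs.ravel(),ys.ravel()])
  d=np.linalg.norm(w[:,:2]-[.669,.137],axis=1); k=w[(d>.047)&(d<.057)&(w[:,2]<.12)]
  A=np.c_[k[:,:2]-[.669,.137],np.ones(len(k))]; print('rim plane',np.linalg.lstsq(A,k[:,2],rcond=None)[0],np.median(k[:,2]),len(k))
E
```

```text
rim plane [0.03800735 0.02664581 0.08272724] 0.08394663806077873 796
rim plane [ 0.05323497 -0.03378966  0.08206674] 0.08355547202941094 514
```

View pics/end.png

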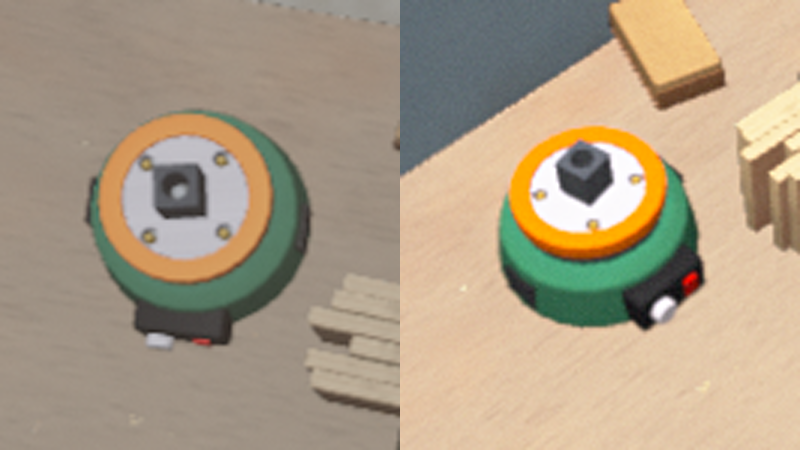

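The platter is home: the rim is at z ≈ 0.084, and the brass pins show in all four holes, around (185,197) in the left crop. The gripper is well clear.

```bash
python3 -c "
from station import *
print(hand_in())"
```

```text
the job is handed in; nothing more can be done
None
```

The platter is fully home on the hub with all four pins through its holes, it was released, and the job is handed in; the plane, tape roll and sanding block weren't touched.

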